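# Close the floor joint and hold the hatch flap open for the fitter

## Robot

A 6-joint arm with a two-finger parallel gripper is mounted at the origin on the work surface. World frame = base frame: x ahead of the robot, y to its left, z up, the work surface at z = 0. Lengths are in m, angles in degrees, forces in N, time in s.
With the tool pointing down it reaches from about 0.325 to 0.775 m from the base axis. Payload 5.5 kg.
Tool frame: the origin (TCP) lies between the finger pads; the fingertips stand 8 mm ahead of it and the grasp point (between the pads) lies 11 mm behind it (robot.tip_reach is the distance from the TCP to the fingertips, in m); z points along the fingers, y is the direction in which the jaws open and shut (so a half turn about z gives the same grasp; the last joint's range is limited). The gripper opens to 88 mm and grips with 3 to 60 N. Pads are 20 mm wide; open, the fingers measure 115 mm over their backs; the gripper's body (75 mm by 178 mm) begins 61 mm behind the grasp point.
Start: joints at [-3.249, 5.22, 70.514, -0, 104.267, -3.249], TCP at [0.6, -0, 0.231] pointing down, gripper open.
Joint ranges: [-164.24, 164.24], [-49.07, 125.15], [9.68, 141.18], [-86.29, 266.29], [3.28, 154.24], [-151.56, 151.56]. Speed limits (degrees/s): [147.25, 147.25, 172.46, 180, 180, 180].

## Interface

Orientations are given as a 3x3 rotation matrix whose columns are the frame's x, y, z axes.
In Python, from rig import robot gives the robot as it stands. The module is installed in compiled form; this text tells all that it offers.
- The arm moves only by the shell command python3 -m inch 'ROWS' [FORCE]. ROWS is JSON, a list of rows, each a list of 7 numbers: the turn, a rotation vector about the tool's x, y, z in rad, then the shift along the tool's x, y, z in cm, then the closure, from 0 (fully open) to 1 (shut). A call has 1 to 10 rows; each row shifts and turns the pose as measured when the row begins, along the tool's axes as they then stand; what a row does not reach is not made up. A row lasts 1/12 s, in which the tool goes at most 41.7 mm and 7.16 degrees, less where a joint would pass 70% of its speed; a pose out of reach is approached as far as the arm can. A call with a gripper value outside its range is refused whole. The fingers move at their own pace and stop on an object; FORCE is the grip in N (left out, the last holds). Time passes only in rows, so rows that do not move let the fingers close. It gives the time, the measured TCP pose, the force and the opening at its end, in the units of the state.
- robot.state(): the state, without advancing time (a new reading comes with each control period).
- robot.get_image(name): name is "scene" or "side" or "wrist"; returns a dict with "image" (384x512x3 uint8, red, green, blue), "intrinsics" (3x3 intrinsics, pixels), "extrinsics" (4x4, takes a point from camera to world coordinates); the wrist camera has in their place "hand_eye" (4x4, takes a point from camera to tool coordinates, whose origin is the TCP and whose axes are the flange's). Camera axes: x right, y down, z forward; pixel columns grow to the right and rows downward; lengths in m; the calibration is good to about 2 mm. A picture is of the moment at which its call begins: read the wrist's pose just before it. There is no depth.
- robot.hand_in(): hands the job in, once; it reports no verdict.
Trained networks look in a picture, given as the dict that the camera call returned (one of the last four; its "shot" number tells which), for a name from the list of things; names that differ only in an ending like _2 or _b are one class to them, and where a whole thing is asked for, a point or a joint stands for the part that bears it (a point fixed in the world has none). Each returns a list of dicts, best first, with "score" (0 to 1); they miss things now and then, are a little off and sometimes report something else, mostly with a low value. They report only what shows in the picture. A call takes as long as a camera call.
- robot.recognise(picture, target): "bbox" ([centre column, centre row, width, height] in pixels, round what is visible of it).
The state is a dict: "time": time; "joint_positions": joint angles; "joint_vel": joint speeds; "joint_efforts": joint torques, N m; "tool_pos": TCP position; "orientation": TCP orientation; "ft_force": force on the tool from outside, world axes, zero at the start; "torque": the same for the moment, N m; "gripper_width": finger opening in m.
Only numpy, scipy, OpenCV 4.12 (cv2) and the standard library are available. Lean on these libraries where they do the work, as an engineer would, in place of code of your own. Each camera call takes 0.05 s, during which the arm holds its last target.

## Task

Push the loose chipboard floor panel along its bearers until it is butted flush against the hatch board beside it, with no gap left anywhere along the joint. Then lift the hatch flap by its ring pull and hold it open at 60 degrees, without letting it drop, so that the fitter opposite can level the pedestal under the joint: your job finishes while you are still holding the ring, with the flap at 60 degrees and the joint still closed. Leave the tools and parts lying about where they are.

Things in the scene. Friction and masses are not known exactly. Their poses are not given: they have to be found in the camera images.
- bay: Fixed section of low raised floor. Origin on the work surface (z = 0) below the centre of the hatch opening; x points away from the robot (within 0.2 rad), y left, z up. Its chipboard hatch board covers x -150..150, y -240..140 mm, 22 mm thick, top 110 mm up. Opening x -110..110, y -100..100 mm, filled by the flap. Bystanders stand on its right part, y -220..-120.
- joint_edge (a point): Middle of the hatch board's straight left edge, at its top: x = 0, y = 140, z = 110 mm in bay. The edge runs along the bay's x; the loose panel is to butt against it.
- bearers (a point): Midway between the left ends of the two level bearers that carry the loose panel: x = 0, y = 360, z = 88 mm (their top) in bay. They run along the bay's y, are 40 mm wide and centred at x = -129 and 129 mm. Between them, left of y = 165 mm, all is empty down to the work surface.
- panel: Loose chipboard floor panel, 300 mm (its x) by 120 mm (its y) by 22 mm, about 0.5 kg, flat on the bearers left of the hatch board, level with it; a dark band marks the edge that faces the board. Origin at the centre of its underside. Starts about 30 to 70 mm short of the board, up to 0.1 rad askew. Slides and straightens when the middle of its left edge is pushed with a few newtons.
- panel_near (a point): Upper corner of the panel's joint edge (its -y edge) at the end nearer the robot.
- panel_far (a point): Upper corner of the panel's joint edge at the end farther from the robot. The joint is closed when both corners have y = 140 mm in the frame of bay.
- flap_angle (a joint): Opening angle of the hatch flap in rad: 0 shut (level with the board), growing as its far edge rises and swings up and over towards the robot; 1.047 is 60 degrees, limit 1.75. No spring or stay: it falls shut by its own weight when let go below about 90 degrees. About 3 N upward on the ring lifts it.
- flap_hinge (a point): Middle of the flap's hinge line, on the flap's edge nearer the robot, at the top of the board: x = -110, y = 0, z = 110 mm in bay. The hinge line runs along the bay's y.
- flap: The flap itself: chipboard, 218 mm from hinge to free edge, 196 mm wide, 18 mm thick, about 0.5 kg, aluminium edging. Origin on the hinge line (same point as flap_hinge); its x runs from the hinge to the free edge, z out of its upper face.
- ring: Steel D-shaped ring pull of round 8 mm bar, 68 mm wide, standing up from the flap's upper face near the free edge. Origin at its pivot in that face, 192 mm from the hinge line, at mid width; z runs from pivot to crossbar. It turns stiffly about the pivot (parallel to the hinge), up to 1.35 rad either way from square to the flap, also while lifting; starts within 0.25 rad of square.
- ring_bar (a point): Middle of the ring's straight crossbar (44 mm long, 8 mm thick, parallel to the hinge), 48 mm from the pivot.
- ped_a: Bystander: levelling pedestal standing head down, chipboard head 90 x 75 x 19 mm, rod with black foot, 130 mm high. Origin at the centre of its underside.
- ped_b: Bystander: the same kind of pedestal, 120 mm high.
- block_a: Bystander: notched wooden stop block, 75 x 50 x 34 mm, standing on the right part of the hatch board. Origin at the centre of its underside.
- block_b: Bystander: another such block, on the work surface.
- tape: Bystander: yellow tape measure, 70 x 36 x 60 mm, standing on the right part of the hatch board. Origin at the centre of its underside.
- tub: Bystander: blue open tub of screws, 85 x 75 x 40 mm, on the right part of the hatch board. Origin at the centre of its underside.
- driver: Bystander: cordless impact driver standing on its battery (115 x 75 mm), 220 mm high, at the back right. Origin at the centre of its underside.

How it is judged:
By the outcome, as a careful person would: the job done as asked, in the order asked, and still so for the second after the job is handed in, while the arm keeps its last pose, push and grip.
It also fails if it takes over 58 s, if anything falls off the work surface, if the arm or the gripper's body presses on something with over 40 N, if the wrist force passes 120 N, or if a joint passes its speed limit or range.

## Working session

There is one attempt and no reset: what is moved stays moved. The work goes in short steps, Python scripts to look and compute and a shell command to move; the robot and the scene stay as the last step left them, time stands still between calls to the robot, and variables do not carry over. Pictures are saved under pics/ and viewed, and the job is handed in when it is done.

```bash
ls; mkdir -p pics; cat > h.py <<'E'
import numpy as np, cv2, json
from rig import robot
def snap(n,f):
    s=robot.state(); p=robot.get_image(n); cv2.imwrite('pics/'+f,p['image'][:,:,::-1]); return s,p
def KE(p,s=None):
    K=np.array(p['intrinsics'])
    if 'extrinsics' in p: E=np.array(p['extrinsics'])
    else:
        T=np.eye(4);T[:3,:3]=np.array(s['orientation']);T[:3,3]=s['tool_pos'];E=T@np.array(p['hand_eye'])
    return K,E
def onplane(K,E,uv,z):
    d=E[:3,:3]@np.linalg.solve(K,[uv[0],uv[1],1]); o=E[:3,3]; return o+d*(z-o[2])/d[2]
def proj(K,E,X):
    c=E[:3,:3].T@(np.asarray(X)-E[:3,3]); q=K@c; return q[:2]/q[2]
E
python3 - <<'E'
from h import *
for n in ['scene','side','wrist']:
    s,p=snap(n,n+'0.png'); K,Ex=KE(p,s); print(n,np.round(K,1).tolist(),np.round(Ex,3).tolist())
    for t in ['panel','flap','ring','bay']:
        print(t,[(np.round(r['bbox']).tolist(),round(r['score'],2)) for r in robot.recognise(p,t)[:2]])
s=robot.state();print(s)
E
```

```text
pics
scene [[355.8, 0.0, 257.4], [0.0, 355.8, 191.5], [0.0, 0.0, 1.0]] [[-0.371, 0.473, -0.799, 1.367], [0.929, 0.202, -0.311, 0.316], [0.014, -0.858, -0.514, 0.67], [0.0, 0.0, 0.0, 1.0]]
panel [([311.0, 226.0, 88.0, 73.0], 0.71)]
flap [([237.0, 193.0, 92.0, 50.0], 0.74), ([224.0, 197.0, 21.0, 25.0], 0.69)]
ring [([222.0, 194.0, 17.0, 23.0], 0.65)]
bay [([255.0, 223.0, 222.0, 128.0], 0.92)]
side [[393.6, 0.0, 260.6], [0.0, 393.6, 184.0], [0.0, 0.0, 1.0]] [[-0.993, -0.073, 0.092, 0.429], [-0.116, 0.731, -0.673, 0.77], [-0.018, -0.679, -0.734, 0.971], [0.0, 0.0, 0.0, 1.0]]
panel [([248.0, 240.0, 120.0, 70.0], 0.97)]
flap [([272.0, 174.0, 82.0, 54.0], 0.62), ([258.0, 208.0, 159.0, 176.0], 0.56)]
ring [([245.0, 160.0, 10.0, 20.0], 0.53)]
bay [([254.0, 208.0, 159.0, 178.0], 0.66)]
wrist [[331.4, 0.0, 256.3], [0.0, 331.4, 189.6], [0.0, 0.0, 1.0]] [[1.0, -0.0, -0.001, 0.601], [-0.0, -0.954, -0.3, 0.082], [-0.001, 0.3, -0.954, 0.384], [0.0, 0.0, 0.0, 1.0]]
panel [([217.0, 47.0, 350.0, 94.0], 0.73)]
flap [([171.0, 258.0, 250.0, 224.0], 0.79)]
ring [([203.0, 191.0, 403.0, 383.0], 0.75), ([246.
[... 188 characters left out ...]
  1.04263990e+02, -3.25008210e+00]), 'joint_vel': array([ 0.10719161,  0.03328349, -0.03209324,  0.07453669, -0.11032203,
       -0.08946061]), 'joint_efforts': array([-8.84846795e-04, -4.46103966e+01, -4.06447291e+01,  6.97840168e-02,
        1.94976007e-02, -3.37241795e-05]), 'tool_pos': array([6.00041877e-01, 1.53354538e-05, 2.30668062e-01]), 'orientation': array([[-5.67933713e-05,  9.99999993e-01,  1.06544713e-04],
       [ 9.99999998e-01,  5.67939071e-05, -5.02595725e-06],
       [-5.03200831e-06,  1.06544427e-04, -9.99999994e-01]]), 'ft_force': array([-0.3842632 , -0.55317226, -0.26405849]), 'torque': array([ 0.01254544, -0.00098143,  0.00020545]), 'gripper_width': 0.08792055243631479}
```

View images.

View pics/wrist0.png

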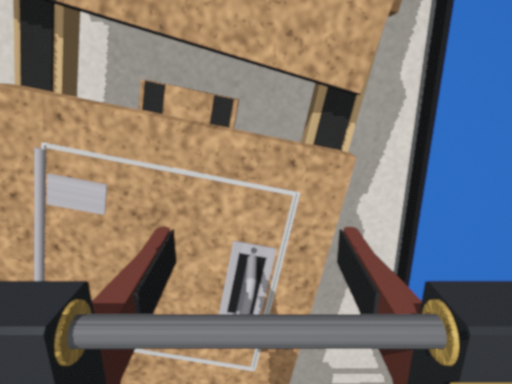

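View pics/side0.png

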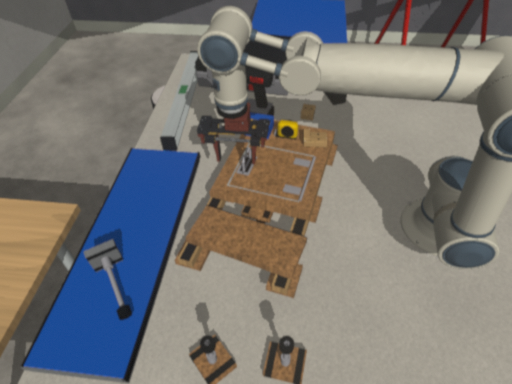

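View pics/scene0.png

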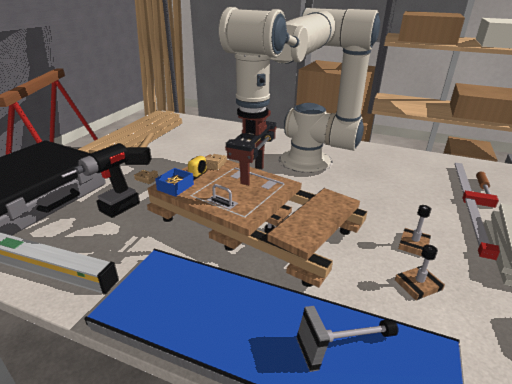

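```bash
python3 - <<'E'
from h import *
im=cv2.imread('pics/wrist0.png')
cv2.imwrite('pics/w0a.png',cv2.resize(im[0:200,0:400],None,fx=2,fy=2,interpolation=cv2.INTER_CUBIC))
cv2.imwrite('pics/w0b.png',cv2.resize(im[160:384,100:400],None,fx=2.5,fy=2.5,interpolation=cv2.INTER_CUBIC))
E
```

```text
(no output)
```

View pics/w0a.png

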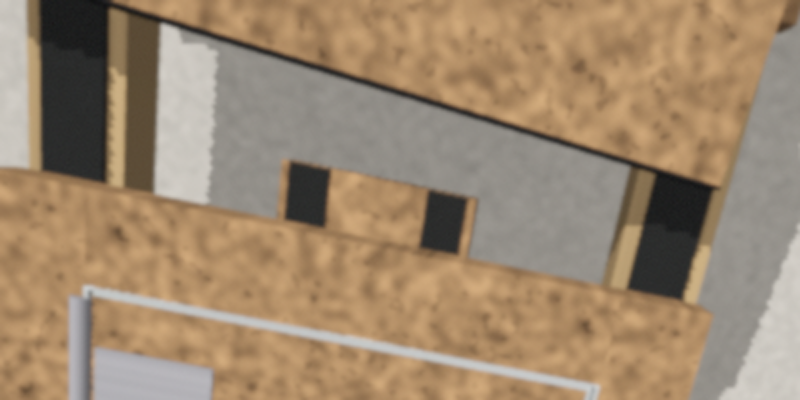

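View pics/w0b.png

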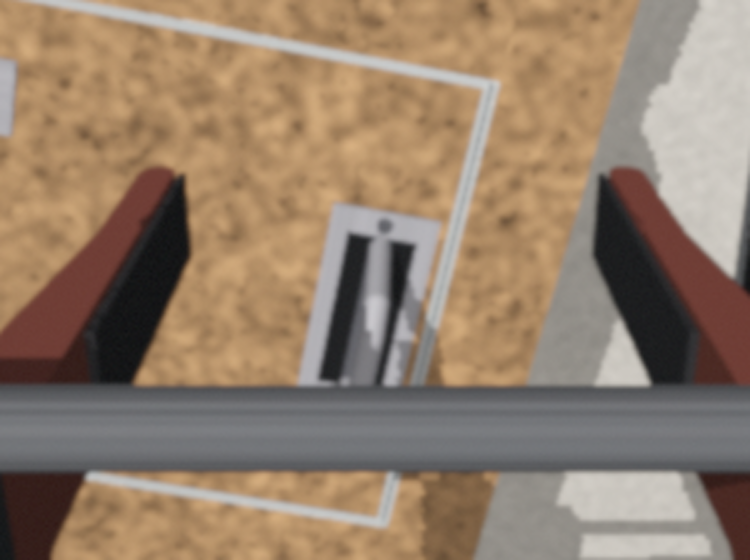

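```bash
cat >> h.py <<'E'
from scipy.optimize import least_squares
def fitbay(K,E,corners,leftedge=(),faredge=()):
    def w(q,b,z=.11): 
        p=onplane(K,E,q,z)[:2]-b[:2]; c,s=np.cos(b[2]),np.sin(b[2]); return np.array([c*p[0]+s*p[1],-s*p[0]+c*p[1]])
    def f(b):
        r=[]
        for q,X in corners: r+=list(w(q,b)-X)
        for q in leftedge: r.append(w(q,b)[1]-.14)
        for q in faredge: r.append(w(q,b)[0]-.15)
        return np.array(r)*1e3
    o=least_squares(f,[.6,0,0.]); return o.x,f(o.x)
def tobay(b,p):
    p=np.asarray(p)[:2]-b[:2]; c,s=np.cos(b[2]),np.sin(b[2]); return np.array([c*p[0]+s*p[1],-s*p[0]+c*p[1]])
def fromb(b,x,y):
    c,s=np.cos(b[2]),np.sin(b[2]); return np.array([b[0]+c*x-s*y,b[1]+s*x+c*y])
E
python3 - <<'E'
from h import *
s,p=snap('wrist','wrist1.png');K,E=KE(p,s)
cs=[((299.2,192),(.109,.099)),((254.4,370),(.109,-.099)),((42,146),(-.109,.099)),((356,154),(.15,.14))]
b,r=fitbay(K,E,cs,[(53.5,94),(20,87)],[(312,312)])
print(b,np.round(r,1))
for q in [(80,3),(70,0),(358,93),(220,48)]:
    print(q,np.round(tobay(b,onplane(K,E,q,.11))*1e3,1), np.round(tobay(b,onplane(K,E,q,.088))*1e3,1))
for x,y in [(0,.14),(0,.36),(.082,0)]: print(fromb(b,x,y))
np.save('bay.npy',b)
for n in ['scene','side']:
    s,p=snap(n,n+'1.png');K,E=KE(p,s);im=p['image'][:,:,::-1].copy()
    for x,y in [(.15,.14),(-.15,.14),(.15,-.24),(.109,.099),(.109,-.099),(-.109,.099),(0,.14)]:
        u=proj(K,E,[*fromb(b,x,y),.11]); cv2.circle(im,tuple(int(v) for v in np.round(u)),1,(0,0,255),-1)
    cv2.imwrite('pics/%s1z.png'%n,cv2.resize(im[120:300,150:400],None,fx=3,fy=3,interpolation=cv2.INTER_CUBIC))
E
```

```text
[ 0.51123456 -0.08186526 -0.19358261] [ 0.9 -0.  -0.1 -1.2 -0.2 -2.  -1.2  0.7  1.1  1.4  0.6]
(80, 3) [-82.  210.2] [-93.1 212.8]
(70, 0) [-89.2 210.8] [-101.   213.4]
(358, 93) [136.6 188.2] [143.1 189. ]
(220, 48) [ 24.  199.8] [ 21.4 201.5]
[0.53816718 0.05551973]
[0.58048986 0.27141042]
[ 0.59170291 -0.09764008]
```

View pics/scene1z.png

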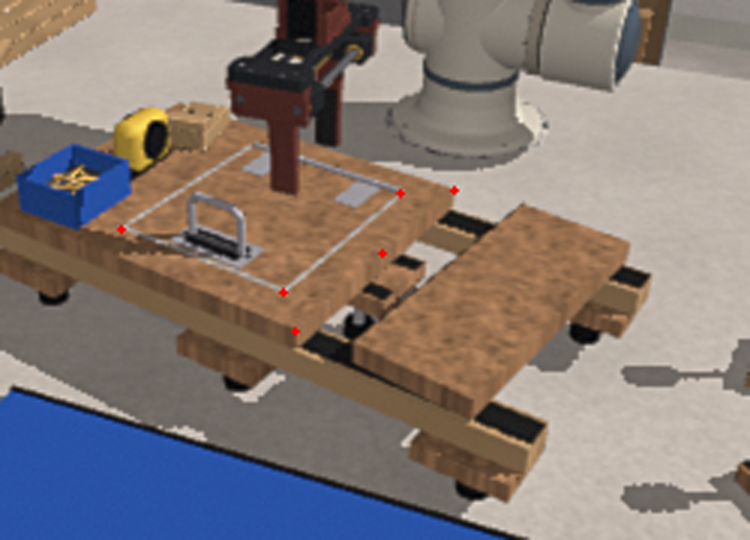

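View pics/side1z.png

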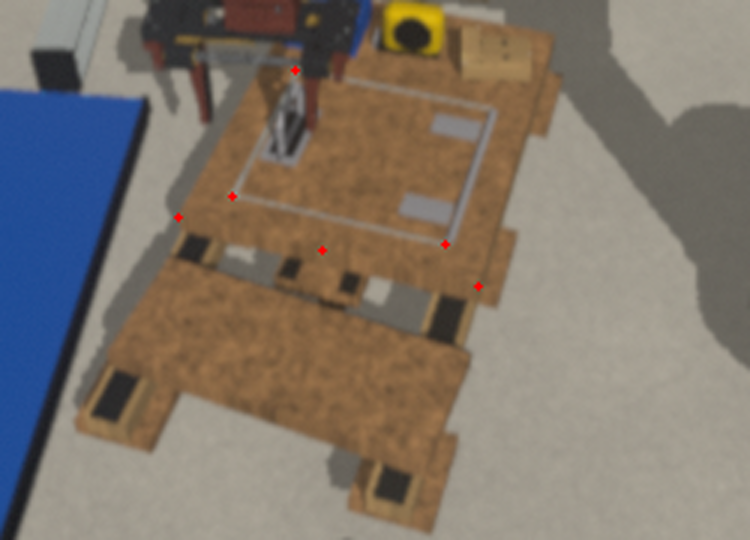

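```bash
python3 -m inch '[[0,0,0.097,0,0,0,1],[0,0,0.097,0,0,0,1],[0,0,0,3.65,-1,0,1],[0,0,0,3.65,-1,0,1],[0,0,0,3.65,-1,0,1],[0,0,0,3.65,-1,0,1],[0,0,0,3.65,-1,0,1],[0,0,0,3.65,-1,0,1],[0,0,0,3.65,-1,0,1]]' 40
cat > m.py <<'E'
from h import *
b=np.load('bay.npy'); s=robot.state(); R=np.array(s['orientation']); p=np.array(s['tool_pos'])
print('t',s['time'],'bay',np.round(tobay(b,p)*1e3,1),'z',round(p[2]*1e3,1),'F',np.round(s['ft_force'],1),'w',round(s['gripper_width']*1e3,1))
c,sn=np.cos(b[2]),np.sin(b[2]);B=np.array([[c,-sn,0],[sn,c,0],[0,0,1]])
print('R in bay (cols tool x,y,z)\n',np.round(B.T@R,3))
E
python3 m.py
```

```text
time: 1.65
tool_pos: [0.585, 0.2656, 0.2302]
orientation: [[0.218, 0.976, 0.002], [0.976, -0.218, -0.003], [-0.003, 0.002, -1.0]]
ft_force: [-0.1, -0.2, -0.1]
gripper_width: 0.031
t 1.65 bay [  5.6 355.2] z 230.2 F [-0.1 -0.2 -0.1] w 31.0
R in bay (cols tool x,y,z)
 [[ 0.026  1.     0.002]
 [ 1.    -0.026 -0.003]
 [-0.003  0.002 -1.   ]]
```

```bash
python3 -m inch '[[0,0,-0.026,0,-0.5,0,1],[0,0,0,0,0,0,1],[0,0,0,0,0,0,1]]'; python3 m.py; python3 -c "
from h import *
snap('wrist','wrist2.png');snap('side','side2.png')"
```

```text
time: 1.9
tool_pos: [0.5777, 0.2751, 0.2284]
orientation: [[0.181, 0.983, -0.001], [0.983, -0.181, -0.001], [-0.002, -0.001, -1.0]]
ft_force: [-0.3, 0.0, -1.1]
gripper_width: 0.0108
t 1.9 bay [ -3.4 363.1] z 228.4 F [-0.3  0.  -1.1] w 10.8
R in bay (cols tool x,y,z)
 [[-0.011  1.    -0.001]
 [ 1.     0.011 -0.002]
 [-0.002 -0.001 -1.   ]]
```

View pics/wrist2.png

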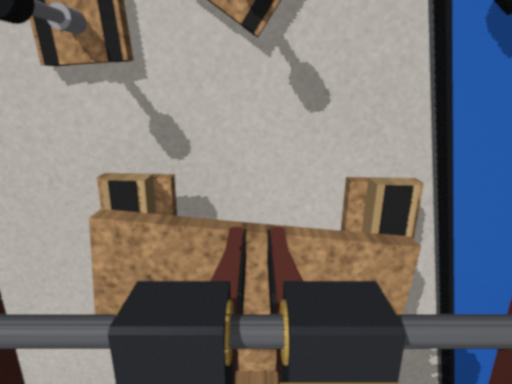

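View pics/side2.png

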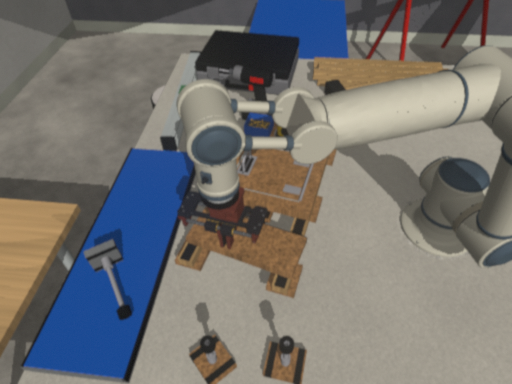

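```bash
python3 - <<'E'
from h import *
b=np.load('bay.npy')
s,p=snap('wrist','wrist3.png');K,E=KE(p,s)
for q in [(93,212),(417,239),(255,226)]: print(np.round(tobay(b,onplane(K,E,q,.11))*1e3,1))
E
```

```text
[-145.1  336.9]
[143.5 313.4]
[ -2.7 324.8]
```

```bash
python3 -m inch '[[0,0,0,0,0.15,3.5,1],[0,0,0,0,0.1,3.5,1],[0,0,0,0,0,3,1],[0,0,0,0,0,1.5,1],[0,0,0,0,0,0.5,1],[0,0,0,0,0,0,1]]'; python3 m.py
```

```text
time: 2.55
tool_pos: [0.5858, 0.2641, 0.1093]
orientation: [[0.198, 0.98, 0.009], [0.98, -0.198, 0.0], [0.002, 0.009, -1.0]]
ft_force: [0.1, 0.6, 0.4]
gripper_width: 0.0007
t 2.55 bay [  6.6 353.9] z 109.3 F [0.1 0.6 0.4] w 0.7
R in bay (cols tool x,y,z)
 [[ 0.006  1.     0.009]
 [ 1.    -0.006  0.002]
 [ 0.002  0.009 -1.   ]]
```

```bash
python3 -m inch '[[0.005,0,0,0,-0.4,0.8,1],[0,0,0,0,-0.2,0.3,1],[0,0,0,0,0,0,1]]'; python3 m.py
```

```text
time: 2.8
tool_pos: [0.5814, 0.2638, 0.1007]
orientation: [[0.201, 0.979, 0.007], [0.98, -0.201, 0.003], [0.004, 0.007, -1.0]]
ft_force: [0.1, 0.6, 0.5]
gripper_width: 0.0006
t 2.8 bay [  2.3 352.7] z 100.7 F [0.1 0.6 0.5] w 0.6
R in bay (cols tool x,y,z)
 [[ 0.009  1.     0.007]
 [ 1.    -0.009  0.004]
 [ 0.004  0.007 -1.   ]]
```

```bash
python3 -m inch '[[0.007,0,0,-0.8,-0.2,0.2,1],[0,0,0,-0.8,0,0.1,1],[0,0,0,-0.8,0,0,1],[0,0,0,-0.8,0,0,1],[0,0,0,-0.8,0,0,1],[0,0,0,-0.8,0,0,1]]'; python3 m.py
```

```text
time: 3.3
tool_pos: [0.57, 0.2162, 0.101]
orientation: [[0.199, 0.98, 0.006], [0.98, -0.199, 0.01], [0.011, 0.004, -1.0]]
ft_force: [0.4, 2.0, -2.6]
gripper_width: 0.0003
t 3.3 bay [3.000e-01 3.038e+02] z 101.0 F [ 0.4  2.  -2.6] w 0.3
R in bay (cols tool x,y,z)
 [[ 0.006  1.     0.004]
 [ 1.    -0.006  0.011]
 [ 0.011  0.004 -1.   ]]
```

```bash
python3 -m inch '[[0,0,0,-0.7,0,0.1,1],[0,0,0,-0.7,0,0.1,1],[0,0,0,-0.6,0,0,1],[0,0,0,-0.4,0,0,1]]'; python3 m.py; python3 -c "
from h import *
snap('side','side4.png')
snap('scene','scene4.png')
for n in ['side','scene']:
    im=cv2.imread('pics/%s4.png'%n); cv2.imwrite('pics/%s4z.png'%n,cv2.resize(im[120:300,150:400],None,fx=3,fy=3,interpolation=cv2.INTER_CUBIC))
"
```

```text
time: 3.63
tool_pos: [0.5652, 0.1921, 0.1014]
orientation: [[0.198, 0.98, 0.01], [0.98, -0.198, 0.017], [0.019, 0.007, -1.0]]
ft_force: [-2.3, 8.0, -1.0]
gripper_width: 0.0007
t 3.6333 bay [  0.3 279.2] z 101.4 F [-2.3  8.  -1. ] w 0.7
R in bay (cols tool x,y,z)
 [[ 0.006  1.     0.007]
 [ 1.    -0.006  0.019]
 [ 0.019  0.007 -1.   ]]
```

View pics/scene4z.png

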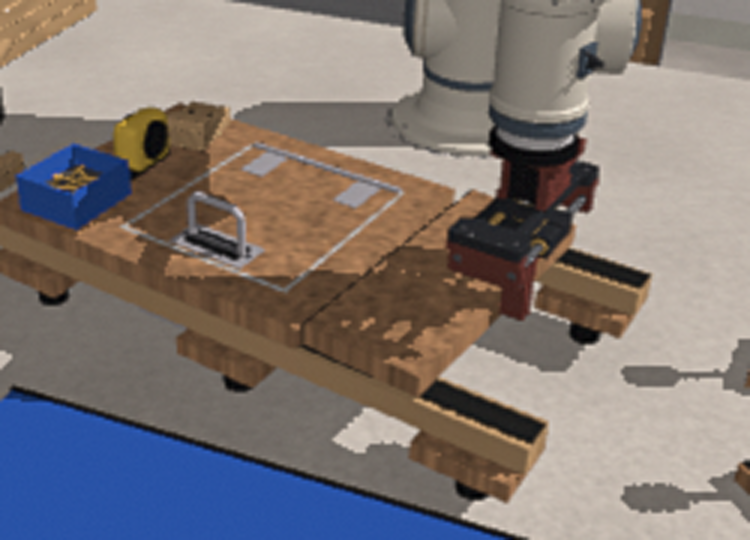

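View pics/side4z.png

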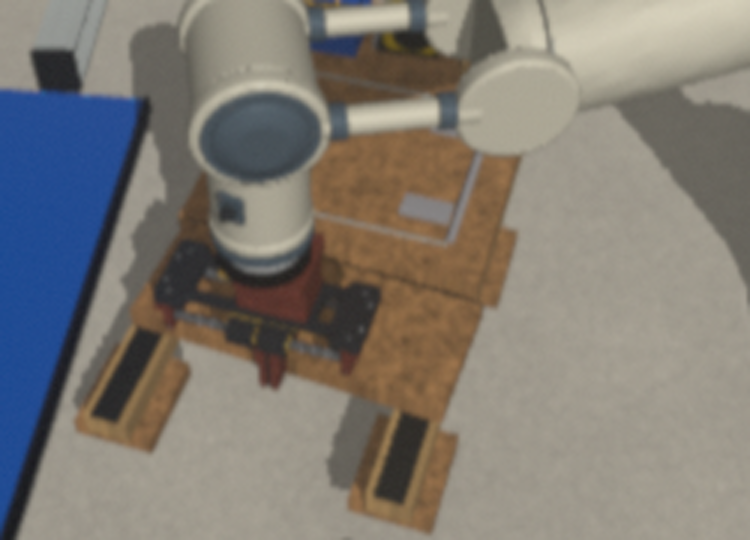

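```bash
python3 -m inch '[[0,0,0,-0.5,0,0,1],[0,0,0,-0.5,0,0,1],[0,0,0,-0.5,0,0,1]]'; python3 m.py;  python3 -m inch '[[0,0,0,-0.5,0,0,1],[0,0,0,-0.5,0,0,1]]'; python3 m.py
```

```text
time: 3.98
tool_pos: [0.5617, 0.1839, 0.1019]
orientation: [[0.194, 0.981, 0.011], [0.981, -0.194, 0.03], [0.032, 0.005, -0.999]]
ft_force: [8.2, 26.4, -2.1]
gripper_width: 0.0005
t 3.9833 bay [ -1.6 270.5] z 101.9 F [ 8.2 26.4 -2.1] w 0.5
R in bay (cols tool x,y,z)
 [[ 0.001  1.     0.005]
 [ 0.999 -0.002  0.032]
 [ 0.032  0.005 -0.999]]
time: 4.15
tool_pos: [0.5617, 0.1841, 0.103]
orientation: [[0.187, 0.982, 0.019], [0.981, -0.188, 0.05], [0.053, 0.009, -0.999]]
ft_force: [4.9, 19.9, -3.0]
gripper_width: 0.001
t 4.15 bay [ -1.7 270.7] z 103.0 F [ 4.9 19.9 -3. ] w 1.0
R in bay (cols tool x,y,z)
 [[-0.005  1.     0.009]
 [ 0.999  0.005  0.053]
 [ 0.053  0.009 -0.999]]
```

```bash
python3 -c "
from h import *
snap('scene','scene5.png')
im=cv2.imread('pics/scene5.png'); cv2.imwrite('pics/scene5z.png',cv2.resize(im[160:260,230:350],None,fx=6,fy=6,interpolation=cv2.INTER_CUBIC))
snap('wrist','wrist5.png')
"
```

```text
(no output)
```

View pics/scene5z.png

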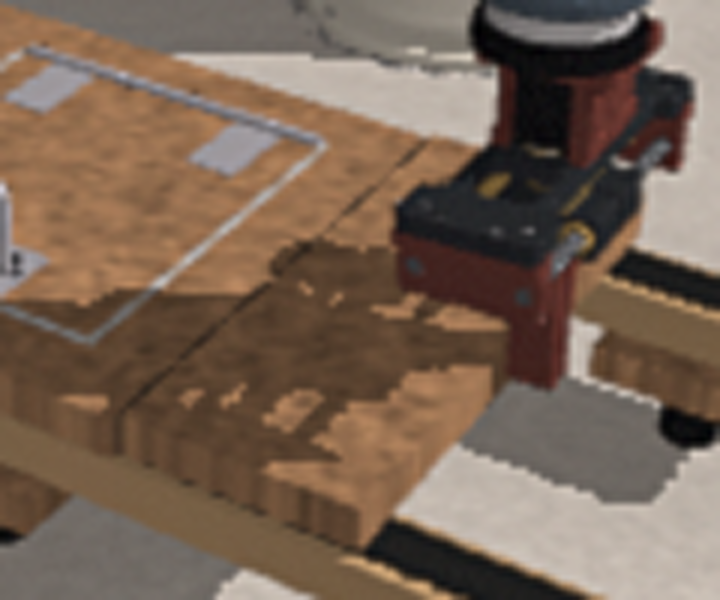

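```bash
python3 -m inch '[[0,0,0,1,0,0,1],[0,-0.02,0,1.5,0,0,1],[0,-0.03,0,1.5,0,-0.5,1],[0,0,0,0.5,0,-2,1],[0,0,0,0,0,-3,1],[0,0,0,0,0,-3,1],[0,0,0,0,0,-3,1],[0,0,0,0,0,-3,1],[0,0,0,0,0,-1,1],[0,0,0,0,0,0,1]]'; python3 m.py
```

```text
time: 5.08
tool_pos: [0.5687, 0.2261, 0.2616]
orientation: [[0.192, 0.981, 0.003], [0.981, -0.192, -0.019], [-0.018, 0.007, -1.0]]
ft_force: [0.2, 0.2, -0.8]
gripper_width: 0.0007
t 5.0833 bay [ -2.9 313.2] z 261.6 F [ 0.2  0.2 -0.8] w 0.7
R in bay (cols tool x,y,z)
 [[-0.001  1.     0.007]
 [ 1.     0.001 -0.018]
 [-0.018  0.007 -1.   ]]
```

```bash
python3 -m inch '[[0,0.018,0,-3.5,0,-1,0],[0,0,0,-3.5,0,-1,0],[0,0,0,-3.5,0,-1,0],[0,0,0,-3.5,0,-1,0],[0,0,0,-1.5,0,0,0],[0,0,0,0,0,0,0],[0,0,0,0,0,0,0]]'; python3 m.py
python3 -c "
from h import *
snap('wrist','wrist6.png')
snap('scene','scene6.png')
im=cv2.imread('pics/scene6.png'); cv2.imwrite('pics/scene6z.png',cv2.resize(im[160:260,230:350],None,fx=6,fy=6,interpolation=cv2.INTER_CUBIC))
"
```

```text
time: 5.67
tool_pos: [0.5369, 0.0668, 0.2895]
orientation: [[0.192, 0.981, -0.009], [0.981, -0.193, -0.008], [-0.01, -0.007, -1.0]]
ft_force: [-1.0, 0.3, 0.3]
gripper_width: 0.0437
t 5.6667 bay [ -3.4 150.8] z 289.5 F [-1.   0.3  0.3] w 43.7
R in bay (cols tool x,y,z)
 [[ 0.     1.    -0.007]
 [ 1.    -0.    -0.01 ]
 [-0.01  -0.007 -1.   ]]
```

View pics/wrist6.png

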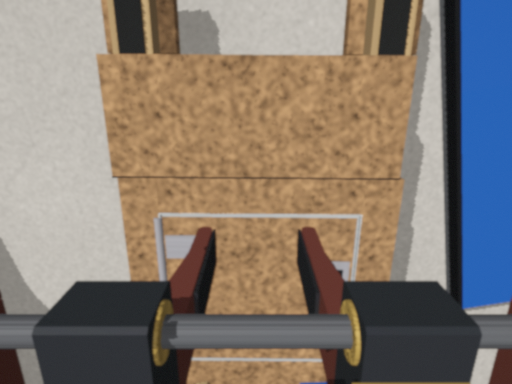

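View pics/scene6z.png

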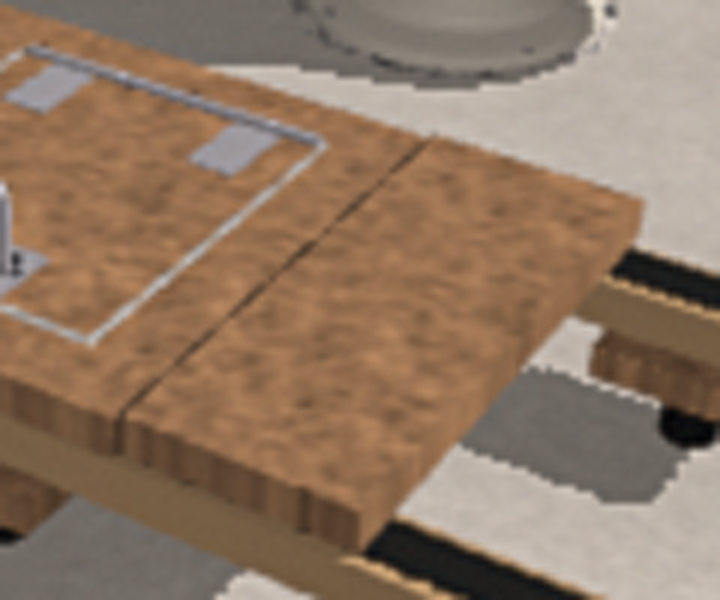

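```bash
python3 - <<'E'
from h import *
b=np.load('bay.npy')
s,p=snap('wrist','wrist7.png');K,E=KE(p,s)
for n,q in dict(pl=(98,55),pr=(416,55),jl=(113,177),jr=(407,178),bl=(120,179),br=(402,179.5),f1=(159,214),f2=(361,214),b=(190,360)).items(): print(n,np.round(tobay(b,onplane(K,E,q,.11))*1e3,1))
im=p['image'][:,:,::-1]
cv2.imwrite('pics/w7j.png',cv2.resize(im[165:192,100:260],None,fx=5,fy=5,interpolation=cv2.INTER_CUBIC))
cv2.imwrite('pics/w7k.png',cv2.resize(im[165:192,260:420],None,fx=5,fy=5,interpolation=cv2.INTER_CUBIC))
a=cv2.imread('pics/w7j.png');c=cv2.imread('pics/w7k.png');cv2.imwrite('pics/w7.png',np.vstack([a,c]))
E
```

```text
pl [-151.9  259.6]
pr [143.5 259.8]
jl [-153.5  141.4]
jr [151.9 141.5]
bl [-146.5  139.3]
br [147.  139.9]
f1 [-109.2  100.1]
f2 [108.4 101.1]
b [-87.7 -98.8]
```

View pics/w7.png

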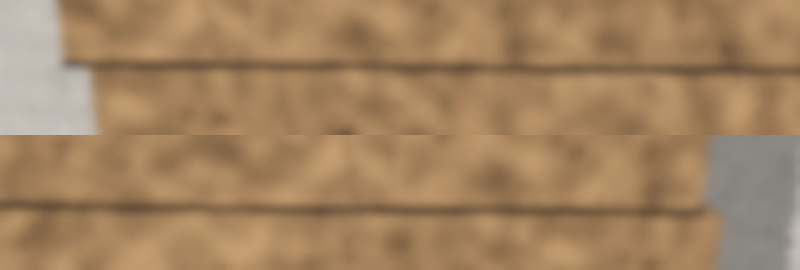

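```bash
python3 - <<'E'
from h import *
b=np.load('bay.npy')
for n in ['scene','side']:
    s,p=snap(n,n+'8.png');K,E=KE(p,s)
    for t in ['ring','ring_bar']: print(n,t,[(np.round(r['bbox']).tolist(),round(r['score'],2)) for r in robot.recognise(p,t)[:3]])
    im=p['image'][:,:,::-1].copy()
    c=proj(K,E,[*fromb(b,.082,0),.14]);print(c)
    x0,y0=int(c[0])-35,int(c[1])-30
    z=cv2.resize(im[y0:y0+60,x0:x0+70],None,fx=10,fy=10,interpolation=cv2.INTER_CUBIC)
    for a,col in [(-.25,(255,0,0)),(0,(0,255,0)),(.25,(0,0,255))]:
        for dy in (-.022,.022):
            u=proj(K,E,[*fromb(b,.082-.048*np.sin(a),dy),.11+.048*np.cos(a)]); print(a,dy,u.round(1))
            cv2.circle(z,(int((u[0]-x0+.5)*10),int((u[1]-y0+.5)*10)),4,col,-1)
    cv2.imwrite('pics/%s8z.png'%n,z)
E
```

```text
scene ring [([224.0, 195.0, 21.0, 23.0], 0.69), ([258.0, 225.0, 223.0, 130.0], 0.63), ([147.0, 179.0, 26.0, 16.0], 0.42)]
scene ring_bar [([221.0, 195.0, 19.0, 19.0], 0.64)]
[221.18741091 192.86795219]
-0.25 -0.022 [212.3 187.5]
-0.25 0.022 [224.6 191.9]
0 -0.022 [214.9 185.3]
0 0.022 [227.1 189.7]
0.25 -0.022 [217.5 184. ]
0.25 0.022 [229.7 188.4]
side ring [([245.0, 162.0, 10.0, 25.0], 0.54)]
side ring_bar [([270.0, 172.0, 88.0, 58.0], 0.62), ([255.0, 210.0, 164.0, 173.0], 0.55), ([246.0, 159.0, 8.0, 23.0], 0.5)]
[245.73036043 157.45104474]
-0.25 -0.022 [244.2 148.1]
-0.25 0.022 [239.4 157.5]
0 -0.022 [247.8 148.5]
0 0.022 [243.  157.9]
0.25 -0.022 [251.5 149.6]
0.25 0.022 [246.8 159.1]
```

View pics/scene8z.png

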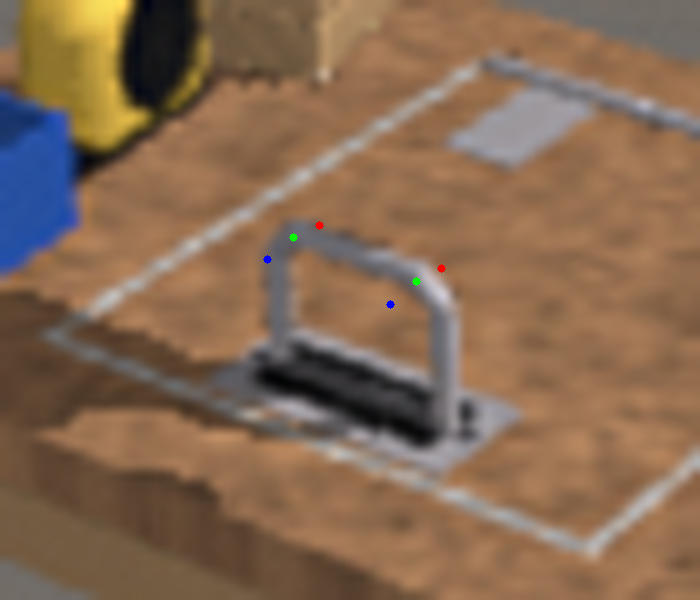

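View pics/side8z.png

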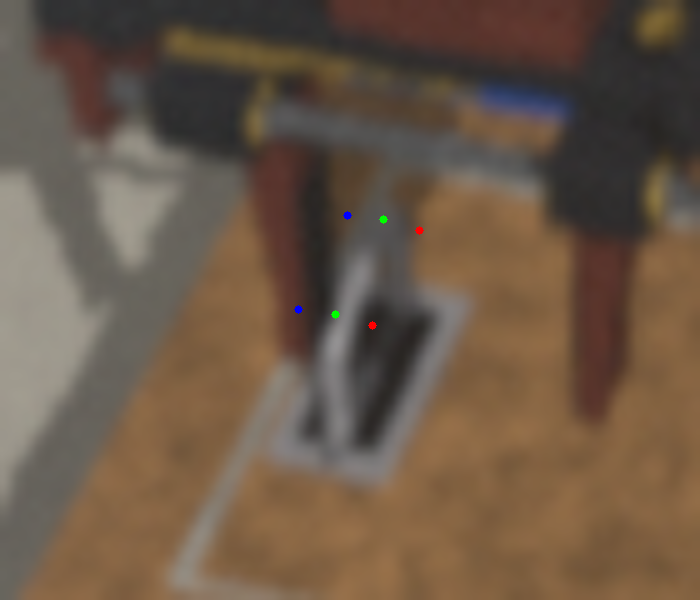

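```bash
python3 -m inch '[[0,0,0,-3,1.6,0,0],[0,0.01,0,-3,1.6,0,0],[-0.007,0,0,-3,1.6,0,0],[0,0,0,-3,1.6,0.5,0],[0,0,0,-2,1,1,0],[0,0,0,0,0,1,0],[0,0,0,0,0,0.5,0],[0,0,0,0,0,0,0]]'; python3 m.py
```

```text
time: 6.78
tool_pos: [0.5868, -0.0845, 0.2599]
orientation: [[0.181, 0.984, 0.004], [0.984, -0.181, 0.002], [0.003, 0.004, -1.0]]
ft_force: [0.2, 0.3, -0.8]
gripper_width: 0.0881
t 6.7833 bay [74.7 11.9] z 259.9 F [ 0.2  0.3 -0.8] w 88.1
R in bay (cols tool x,y,z)
 [[-0.012  1.     0.004]
 [ 1.     0.012  0.003]
 [ 0.003  0.004 -1.   ]]
```

```bash
python3 -m inch '[[0,0,0.012,-0.6,0.3,2.5,0],[0,0,0,-0.5,0.2,2.5,0],[0,0,0,-0.1,0.1,2,0],[0,0,0,0,0,1,0],[0,0,0,0,0,0,0]]'; python3 m.py;python3 -c "
from h import *
snap('wrist','wrist9.png')
snap('scene','scene9.png')
im=cv2.imread('pics/scene9.png'); cv2.imwrite('pics/scene9z.png',cv2.resize(im[130:240,160:290],None,fx=5,fy=5,interpolation=cv2.INTER_CUBIC))
snap('side','side9.png')
im=cv2.imread('pics/side9.png'); cv2.imwrite('pics/side9z.png',cv2.resize(im[100:220,180:310],None,fx=5,fy=5,interpolation=cv2.INTER_CUBIC))
"
```

```text
time: 7.2
tool_pos: [0.5913, -0.0902, 0.1809]
orientation: [[0.185, 0.983, 0.01], [0.983, -0.185, 0.003], [0.005, 0.009, -1.0]]
ft_force: [-0.8, 0.3, -0.1]
gripper_width: 0.0875
t 7.2 bay [80.2  7.2] z 180.9 F [-0.8  0.3 -0.1] w 87.5
R in bay (cols tool x,y,z)
 [[-0.008  1.     0.009]
 [ 1.     0.008  0.005]
 [ 0.005  0.009 -1.   ]]
```

View pics/wrist9.png

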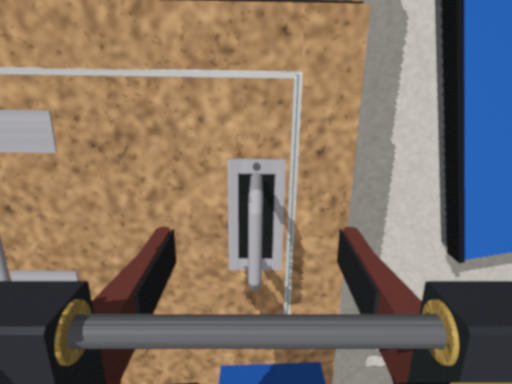

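View pics/scene9z.png

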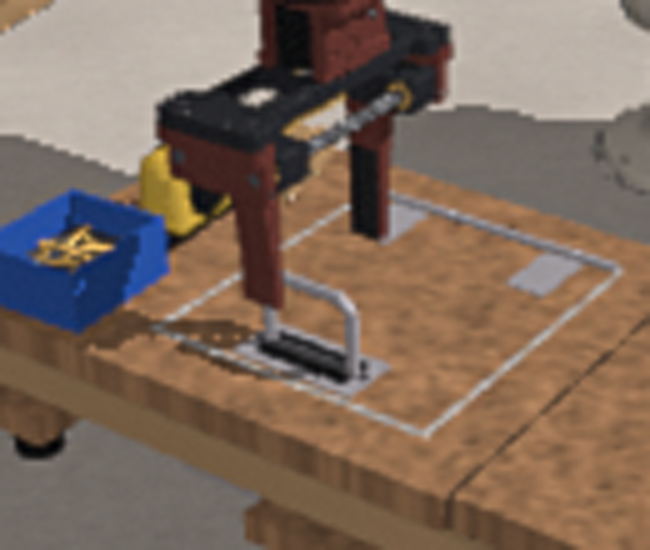

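View pics/side9z.png

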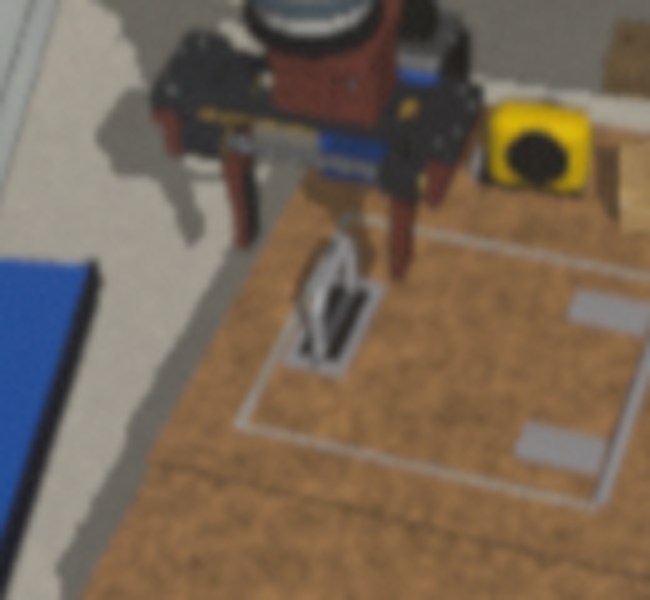

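```bash
python3 -m inch '[[-0.009,0.005,0.008,-0.4,0,2,0],[0,0,0,-0.2,0,1.2,0],[0,0,0,-0.1,0,0.3,0],[0,0,0,0,0,0,0]]'; python3 m.py
python3 - <<'E'
from h import *
b=np.load('bay.npy')
s,p=snap('wrist','wrist10.png');K,E=KE(p,s)
for z in (.150,.158): 
    for x in (.07,.08,.09): print(z,x,proj(K,E,[*fromb(b,x,.02),z]).round(1))
E
```

```text
time: 7.68
tool_pos: [0.5947, -0.0971, 0.1562]
orientation: [[0.191, 0.981, 0.036], [0.982, -0.191, 0.003], [0.01, 0.035, -0.999]]
ft_force: [-0.5, -0.9, -0.4]
gripper_width: 0.0879
t 7.6833 bay [84.8  1.1] z 156.2 F [-0.5 -0.9 -0.4] w 87.9
R in bay (cols tool x,y,z)
 [[-0.001  0.999  0.035]
 [ 1.     0.001  0.01 ]
 [ 0.01   0.035 -0.999]]
0.15 0.07 [225.3 215. ]
0.15 0.08 [244.7 214.7]
0.15 0.09 [264.1 214.5]
0.158 0.07 [224.4 220.9]
0.158 0.08 [244.7 220.6]
0.158 0.09 [265.  220.4]
```

View pics/wrist10.png

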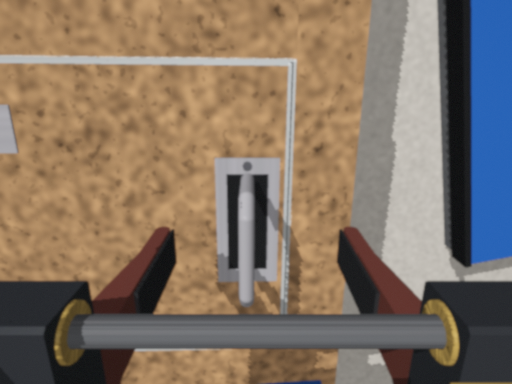

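```bash
python3 -m inch '[[0.03,-0.01,0,0,-0.2,0.8,0],[0,0,0,-0.05,-0.15,0.3,0],[0,0,0,0,0,0.1,0],[0,0,0,0,0,0,0]]'; python3 m.py
```

```text
time: 8.07
tool_pos: [0.5925, -0.0968, 0.1464]
orientation: [[0.191, 0.982, 0.005], [0.982, -0.191, -0.002], [-0.001, 0.005, -1.0]]
ft_force: [0.4, -0.4, 0.2]
gripper_width: 0.0878
t 8.0667 bay [82.6  1. ] z 146.4 F [ 0.4 -0.4  0.2] w 87.8
R in bay (cols tool x,y,z)
 [[-0.002  1.     0.005]
 [ 1.     0.002 -0.001]
 [-0.001  0.005 -1.   ]]
```

```bash
python3 -m inch '[[0,0,0,0,-0.2,0.15,1],[0,0,0,0,0,0,1],[0,0,0,0,0,0,1],[0,0,0,0,0,0,1],[0,0,0,0,0,0,1],[0,0,0,0,0,0,1],[0,0,0,0,0,0,1],[0,0,0,0,0,0,1]]' 45; python3 m.py
```

```text
time: 8.73
tool_pos: [0.5906, -0.0964, 0.1456]
orientation: [[0.191, 0.982, 0.006], [0.982, -0.191, -0.003], [-0.001, 0.006, -1.0]]
ft_force: [-0.4, 0.4, -0.7]
gripper_width: 0.038
t 8.7333 bay [80.6  1. ] z 145.6 F [-0.4  0.4 -0.7] w 38.0
R in bay (cols tool x,y,z)
 [[-0.002  1.     0.006]
 [ 1.     0.002 -0.001]
 [-0.001  0.006 -1.   ]]
```

```bash
python3 -m inch '[[0,0,0,0,0,0,1],[0,0,0,0,0,0,1],[0,0,0,0,0,0,1],[0,0,0,0,0,0,1],[0,0,0,0,0,0,1],[0,0,0,0,0,0,1],[0,0,0,0,0,0,1]]'; python3 m.py
```

```text
time: 9.32
tool_pos: [0.5906, -0.0965, 0.1458]
orientation: [[0.191, 0.982, 0.006], [0.982, -0.191, -0.003], [-0.001, 0.007, -1.0]]
ft_force: [-1.0, 1.4, 0.5]
gripper_width: 0.0068
t 9.3167 bay [80.7  0.9] z 145.8 F [-1.   1.4  0.5] w 6.8
R in bay (cols tool x,y,z)
 [[-0.001  1.     0.007]
 [ 1.     0.001 -0.001]
 [-0.001  0.007 -1.   ]]
```

```bash
cat > a.py <<'E'
from h import *
from scipy.optimize import fsolve
b=np.load('bay.npy'); s=robot.state(); R=np.array(s['orientation']); p=np.array(s['tool_pos'])
c,sn=np.cos(b[2]),np.sin(b[2]);B=np.array([[c,-sn,0],[sn,c,0],[0,0,1]])
Rb=B.T@R; g=p-.011*R[:,2]; gb=tobay(b,g); v=np.array([gb[0]+.110,g[2]-.110])
f=lambda q: np.array([.192*np.cos(q[0])-.048*np.sin(q[0]+q[1]),.192*np.sin(q[0])+.048*np.cos(q[0]+q[1])])-v
b0=np.arctan2(v[1],v[0])-.245
q=fsolve(f,[b0,0]); th=q[0]
phi=np.arctan2(Rb[0,2],-Rb[2,2])
print('t',s['time'],'flap deg',round(np.degrees(q[0]),1),'ring rel deg',round(np.degrees(q[1]),1),'D',round(np.hypot(*v)*1e3,1),'tool tilt deg',round(np.degrees(phi),1),'y',round(gb[1]*1e3,1))
print('F bay',np.round(B.T@s['ft_force'],1),'w',round(s['gripper_width']*1e3,1),'J',np.round(s['joint_positions'],0),'z col',np.round(Rb[:,2],3))
E
python3 a.py
python3 -m inch '[[-0.03,0,0,0,-0.12,-0.6,1],[-0.06,0,0,0,-0.25,-1.15,1],[-0.06,0,0,0,-0.25,-1.15,1]]'; python3 a.py
```

```text
t 9.3167 flap deg -0.4 ring rel deg 2.0 D 196.3 tool tilt deg 0.4 y 1.0
F bay [-1.2  1.1  0.5] w 6.8 J [-12.   5.  80.  -0.  95.  -1.] z col [ 0.007 -0.001 -1.   ]
time: 9.57
tool_pos: [0.5834, -0.095, 0.1685]
orientation: [[0.191, 0.97, 0.148], [0.982, -0.189, -0.03], [-0.001, 0.151, -0.989]]
ft_force: [1.1, 0.3, -3.1]
gripper_width: 0.0068
t 9.5667 flap deg 6.6 ring rel deg 4.3 D 194.4 tool tilt deg 8.7 y 1.0
F bay [ 1.   0.5 -3.1] w 6.8 J [-13.  -4.  87.   0.  89.  -2.] z col [ 0.151 -0.001 -0.989]
```

```bash
cat > plan.py <<'E'
import sys
from h import *
exec(open('a.py').read().replace('print','(lambda *a:0)'))
# args: target flap deg, target tilt deg, nrows ; ring angle assumed to follow tool from now
T,P,n=float(sys.argv[1]),float(sys.argv[2]),int(sys.argv[3])
T,P=np.radians(T),np.radians(P)
a0=th+q[1]-phi  # ring abs tilt minus tool tilt, kept
def tcp(t,ph):
    r=ph+a0; B_=np.array([-.110+.192*np.cos(t)-.048*np.sin(r), .110+.192*np.sin(t)+.048*np.cos(r)])
    return B_+.011*np.array([np.sin(ph),-np.cos(ph)])
for k in range(n):
    t0,t1=th+(T-th)*k/n,th+(T-th)*(k+1)/n; p0,p1=phi+(P-phi)*k/n,phi+(P-phi)*(k+1)/n
    d=(tcp(t1,p1)-tcp(t0,p0))*100; y=np.array([np.cos(p0),np.sin(p0)]); z=np.array([np.sin(p0),-np.cos(p0)])
    print([round(-(p1-p0),3),0,0,0,round(d@y,2),round(d@z,2),1])
E
python3 plan.py 30 25 6
```

```text
[np.float64(-0.047), 0, 0, 0, np.float64(-0.17), np.float64(-1.29), 1]
[np.float64(-0.047), 0, 0, 0, np.float64(-0.2), np.float64(-1.29), 1]
[np.float64(-0.047), 0, 0, 0, np.float64(-0.23), np.float64(-1.29), 1]
[np.float64(-0.047), 0, 0, 0, np.float64(-0.25), np.float64(-1.29), 1]
[np.float64(-0.047), 0, 0, 0, np.float64(-0.28), np.float64(-1.29), 1]
[np.float64(-0.047), 0, 0, 0, np.float64(-0.31), np.float64(-1.28), 1]
```

```bash
python3 -m inch '[[-0.047,0,0,0,-0.17,-1.3,1],[-0.047,0,0,0,-0.2,-1.3,1],[-0.047,0,0,0,-0.23,-1.3,1],[-0.047,0,0,0,-0.25,-1.3,1],[-0.047,0,0,0,-0.28,-1.3,1],[-0.047,0,0,0,-0.3,-1.3,1]]'; python3 a.py; python3 plan.py 55 40 7;python3 -c "
from h import *
snap('side','side11.png'); snap('scene','scene11.png')"
```

```text
time: 10.07
tool_pos: [0.5487, -0.088, 0.2371]
orientation: [[0.191, 0.886, 0.423], [0.982, -0.173, -0.082], [-0.0, 0.431, -0.903]]
ft_force: [1.9, -0.4, -1.7]
gripper_width: 0.0067
t 10.0667 flap deg 29.7 ring rel deg -0.4 D 198.2 tool tilt deg 25.5 y 1.2
F bay [ 1.9 -0.  -1.7] w 6.7 J [-13. -25. 100.   1.  79.  -2.] z col [ 0.431  0.    -0.903]
[np.float64(-0.036), 0, 0, 0, np.float64(-0.26), np.float64(-1.19), 1]
[np.float64(-0.036), 0, 0, 0, np.float64(-0.29), np.float64(-1.19), 1]
[np.float64(-0.036), 0, 0, 0, np.float64(-0.32), np.float64(-1.18), 1]
[np.float64(-0.036), 0, 0, 0, np.float64(-0.36), np.float64(-1.17), 1]
[np.float64(-0.036), 0, 0, 0, np.float64(-0.39), np.float64(-1.17), 1]
[np.float64(-0.036), 0, 0, 0, np.float64(-0.42), np.float64(-1.16), 1]
[np.float64(-0.036), 0, 0, 0, np.float64(-0.45), np.float64(-1.15), 1]
```

View pics/scene11.png

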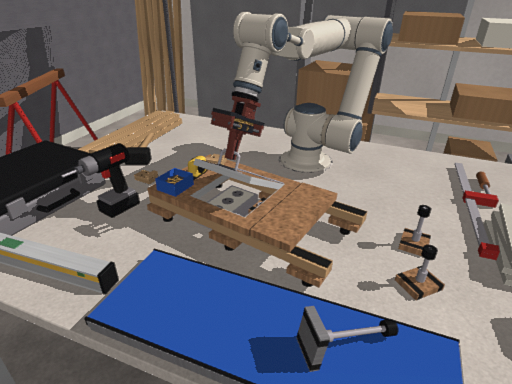

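```bash
python3 plan.py 45 29 4
```

```text
[np.float64(-0.015), 0, 0, 0, np.float64(-0.19), np.float64(-1.22), 1]
[np.float64(-0.015), 0, 0, 0, np.float64(-0.25), np.float64(-1.21), 1]
[np.float64(-0.015), 0, 0, 0, np.float64(-0.31), np.float64(-1.2), 1]
[np.float64(-0.015), 0, 0, 0, np.float64(-0.37), np.float64(-1.18), 1]
```

```bash
python3 -m inch '[[-0.015,0,0,0,-0.2,-1.2,1],[-0.015,0,0,0,-0.25,-1.2,1],[-0.015,0,0,0,-0.3,-1.2,1],[-0.015,0,0,0,-0.37,-1.2,1]]'; python3 a.py; python3 plan.py 58 34 4
```

```text
time: 10.5
tool_pos: [0.5185, -0.0818, 0.2733]
orientation: [[0.191, 0.86, 0.473], [0.982, -0.168, -0.091], [0.001, 0.481, -0.877]]
ft_force: [4.0, -0.2, -0.8]
gripper_width: 0.007
t 10.5 flap deg 43.9 ring rel deg -10.1 D 205.9 tool tilt deg 28.8 y 1.4
F bay [ 3.9  0.6 -0.8] w 7.0 J [-13. -32. 102.   1.  81.  -2.] z col [ 0.481  0.001 -0.877]
[np.float64(-0.023), 0, 0, 0, np.float64(-0.43), np.float64(-1.12), 1]
[np.float64(-0.023), 0, 0, 0, np.float64(-0.47), np.float64(-1.11), 1]
[np.float64(-0.023), 0, 0, 0, np.float64(-0.51), np.float64(-1.09), 1]
[np.float64(-0.023), 0, 0, 0, np.float64(-0.56), np.float64(-1.08), 1]
```

```bash
python3 -m inch '[[-0.023,0,0,0,-0.43,-1.1,1],[-0.023,0,0,0,-0.47,-1.1,1],[-0.023,0,0,0,-0.5,-1.1,1],[-0.02,0,0,0,-0.55,-1.05,1]]'; python3 a.py; python3 plan.py 60 35 2
```

```text
time: 10.83
tool_pos: [0.4817, -0.0743, 0.3003]
orientation: [[0.191, 0.816, 0.546], [0.982, -0.16, -0.104], [0.002, 0.556, -0.831]]
ft_force: [3.6, -0.5, -1.1]
gripper_width: 0.0067
t 10.8333 flap deg 57.5 ring rel deg -19.0 D 212.5 tool tilt deg 33.8 y 1.7
F bay [ 3.6  0.2 -1.1] w 6.7 J [-14. -42. 107.   2.  82.  -3.] z col [ 0.556  0.003 -0.831]
[np.float64(-0.011), 0, 0, 0, np.float64(-0.22), np.float64(-0.38), 1]
[np.float64(-0.011), 0, 0, 0, np.float64(-0.22), np.float64(-0.38), 1]
```

```bash
python3 plan.py 60 33.5 2; python3 -m inch '[[0,0,0,0,-0.2,-0.4,1],[0,0,0,0,-0.1,-0.2,1],[0,0,0,0,0,0,1],[0,0,0,0,0,0,1]]'; python3 a.py; python3 -c "
from h import *
snap('wrist','wrist12.png'); snap('side','side12.png'); snap('scene','scene12.png')
im=cv2.imread('pics/scene12.png'); cv2.imwrite('pics/scene12z.png',cv2.resize(im[80:280,140:380],None,fx=3,fy=3,interpolation=cv2.INTER_CUBIC))
im=cv2.imread('pics/side12.png'); cv2.imwrite('pics/side12z.png',cv2.resize(im[60:280,140:380],None,fx=2.7,fy=2.7,interpolation=cv2.INTER_CUBIC))
"; python3 a.py
```

```text
[np.float64(0.002), 0, 0, 0, np.float64(-0.17), np.float64(-0.39), 1]
[np.float64(0.002), 0, 0, 0, np.float64(-0.18), np.float64(-0.39), 1]
time: 11.17
tool_pos: [0.4763, -0.0733, 0.3046]
orientation: [[0.191, 0.816, 0.545], [0.982, -0.16, -0.104], [0.002, 0.555, -0.832]]
ft_force: [2.4, -0.5, 0.5]
gripper_width: 0.0068
t 11.1667 flap deg 59.6 ring rel deg -22.2 D 214.8 tool tilt deg 33.7 y 1.7
F bay [ 2.5 -0.1  0.5] w 6.8 J [-14. -43. 107.   2.  82.  -3.] z col [ 0.555  0.003 -0.832]
t 11.3167 flap deg 59.6 ring rel deg -22.2 D 214.8 tool tilt deg 33.7 y 1.7
F bay [3.6 0.3 0.4] w 6.8 J [-14. -43. 107.   2.  82.  -3.] z col [ 0.555  0.003 -0.832]
```

View pics/scene12z.png

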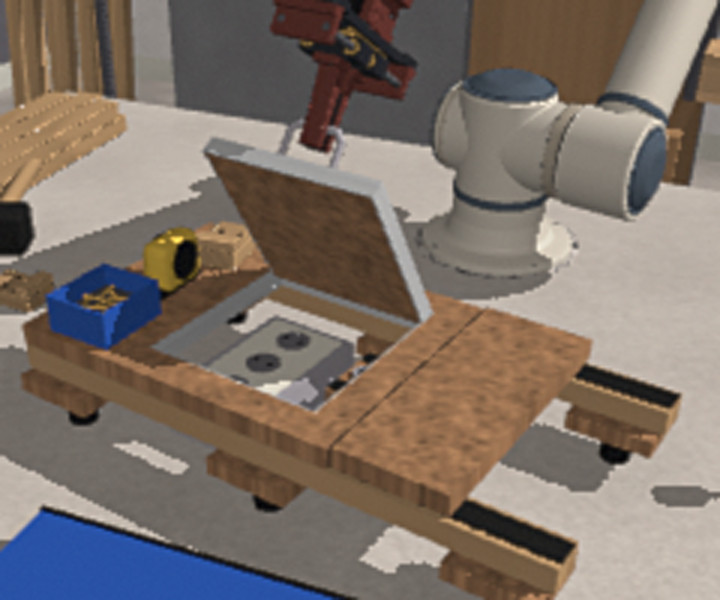

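View pics/side12z.png

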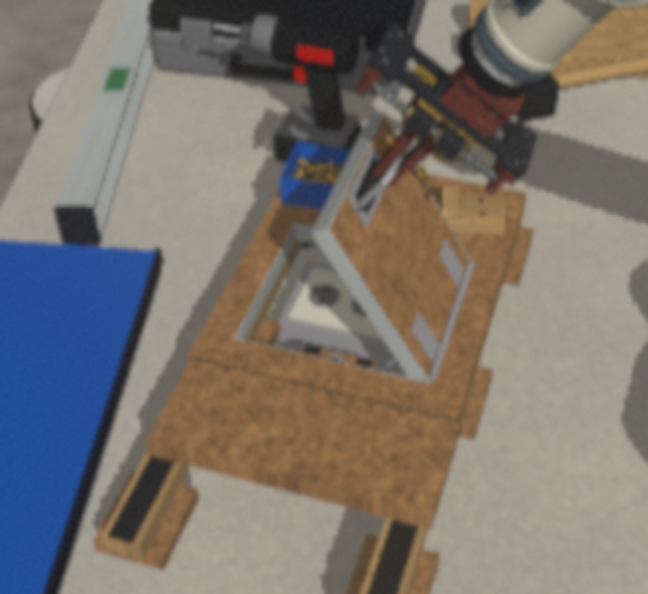

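View pics/wrist12.png

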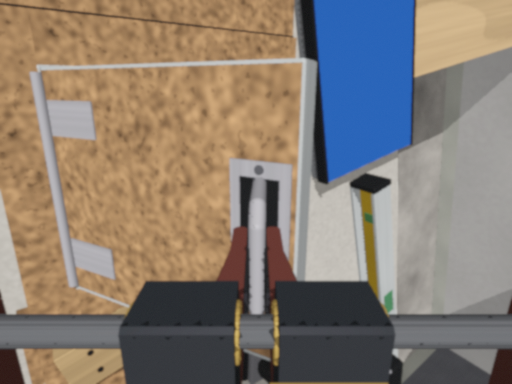

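```bash
python3 - <<'E'
from h import *
b=np.load('bay.npy')
for n,(x0,y0,x1,y1) in dict(scene=(195,110,295,200),side=(240,95,330,215)).items():
    s,p=snap(n,n+'13.png');K,E=KE(p,s); im=p['image'][:,:,::-1]
    f=6 if n=='scene' else 5
    z=cv2.resize(im[y0:y1,x0:x1],None,fx=f,fy=f,interpolation=cv2.INTER_CUBIC)
    for th,col in [(57,(255,0,0)),(60,(0,255,0)),(63,(0,0,255))]:
        t=np.radians(th)
        def P(a,y,h): 
            xx=-.11+a*np.cos(t)-h*np.sin(t); zz=.11+a*np.sin(t)+h*np.cos(t)
            u=proj(K,E,[*fromb(b,xx,y),zz]); return (int(round((u[0]-x0+.5)*f)),int(round((u[1]-y0+.5)*f)))
        for h in (0,-.018):
            cv2.line(z,P(.218,-.098,h),P(.218,.098,h),col,1); cv2.line(z,P(.0,.098,h),P(.218,.098,h),col,1)
    cv2.imwrite('pics/%s13z.png'%n,z)
E
```

```text
(no output)
```

View pics/scene13z.png

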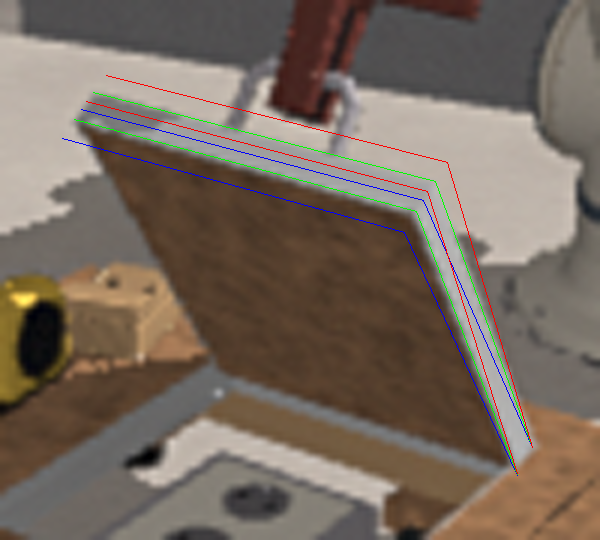

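View pics/side13z.png

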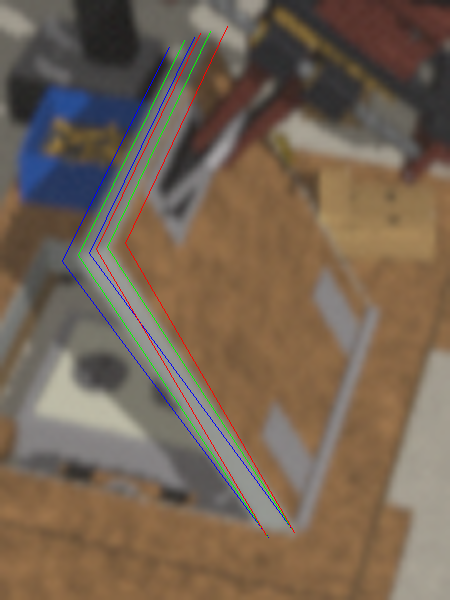

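```bash
python3 - <<'E'
from h import *
s,p=snap('scene','scene14.png'); im=p['image'][:,:,::-1]
cv2.imwrite('pics/scene14z.png',cv2.resize(im[175:250,235:345],None,fx=7,fy=7,interpolation=cv2.INTER_CUBIC))
E
python3 a.py
```

```text
t 11.4667 flap deg 59.7 ring rel deg -22.2 D 214.8 tool tilt deg 33.7 y 1.7
F bay [3.4 0.7 0.4] w 6.4 J [-14. -43. 107.   2.  82.  -3.] z col [ 0.556  0.003 -0.831]
```

View pics/scene14z.png

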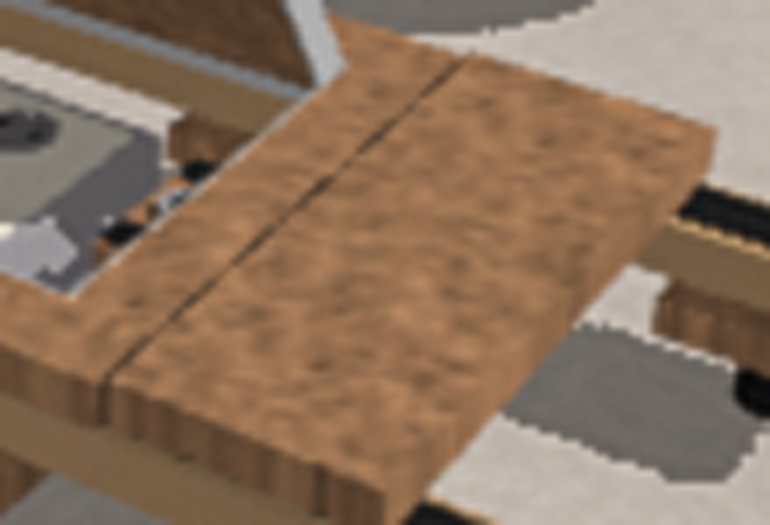

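The joint shows as one uniform thin line (the dark band) from about (105,380) to (465,60) in the crop. The flap is steady at 60°.

```bash
python3 -c "
from rig import robot
print(robot.hand_in())"; python3 a.py
```

```text
the job is handed in; nothing more can be done
None
the job is handed in; nothing more can be done
```

I pushed the loose panel along its bearers until it butted against the hatch board. I then gripped the ring bar at 45 N, lifted the flap to 60° and handed the job in still holding it, at about 11.5 s.

- **Joint:** The joint shows as one thin, even line along its whole length, both from above after the push and in the last scene picture. From above, the panel's left edge measured 259.6 and 259.8 mm at its two ends, where a closed joint would give 260 mm. Those measurements are good to about 2 mm. The panel also ended about 4 mm towards the robot along the joint, which does not affect the gap.
- **Flap angle:** The grip position gave 59.7° and held steady over the last readings. Outlines of the flap drawn at 57°, 60° and 63° over the scene and side pictures matched best at 60°.
- **Forces:** The highest reading I saw at the wrist was about 28 N, during the final push. While holding the flap it was about 3.5 N.
- **Tools and parts:** I saw none of them moved in the pictures, but I did not measure their positions.

No check failed or disagreed. I could not check the second after hand-in, because the robot gives no more readings then.

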